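Show the packer which jar and which cell

TASK

Call the packer by pressing the plunger of the counter bell right down and letting it go, then point at the jar that was left out on the bench: keep the fingertips over the middle of its lid, two or three centimetres above it, for two seconds. Then point in the same way, from two or three centimetres above the carton's rim, at the middle of the empty cell where the jar belongs, for two seconds, and finish still pointing there. Touch nothing but the bell, and pick nothing up.

Things in the scene. Friction and masses are not known exactly. Their poses are not given: they have to be found in the camera images.
- plunger (a joint): press travel of the counter bell's plunger, straight down: 0 = up (rest), 0.007 m = fully pressed; the bell rings at 0.005 m. A spring lifts it back when let go; it starts to move at about 1 N and is fully down at about 5 N.
- plunger_top (a point): centre of the top of the bell's plunger, a steel disc 28 mm across. The counter bell is a steel dome 82 mm across on a black disc base 90 mm across, fixed to the bench; the dome is 40 mm high, the plunger's top 57 mm above the bench at rest. z is up.
- carton: the open cardboard carton, fixed to the bench: outside 172 (its x) by 255 (its y) by 120 mm high, walls and floor 4 mm; dividers as high as the rim make 2 (along x) by 3 (along y) cells, each about 80 by 80 mm, at x = -42, +42 and y = -84, 0, +84 mm. Its flaps hang down outside, reaching 35 mm out from the long (x) sides. Origin: centre of the underside; z up. Five cells hold a jar each, one is empty; which one varies.
- gap_mouth (a point): centre of the empty cell's mouth, level with the carton's rim (120 mm above the bench). The empty cell, about 80 by 80 mm, has only a flat card pad on its floor. Axes as the carton's, z up.
- stray_top (a point): centre of the lid's top on the jar left out on the bench, the only jar outside the carton, 105 mm above its foot. z up.
- stray: the jar left out on the bench: squat round amber glass, 66 mm across, 105 mm high, metal screw lid, paper label, the same as those in the carton. Loose. Origin: centre of its underside; z up.
- flask: bystander: slim white plastic bottle with a neck and black cap, 62 mm across, 165 mm high, standing loose on the bench. Origin: centre of its underside.
- tin: bystander: plain steel can, 72 mm across, 85 mm high, standing loose on the bench. Origin: centre of its underside.
- tape: bystander: roll of brown packing tape lying flat, 84 mm across, hole 60 mm, 48 mm high, loose on the bench. Origin: centre of its underside.
- jar0: a jar already packed in a cell of the carton: amber glass, 66 mm across, 105 mm high, its lid 11 mm below the rim. Loose. Origin: centre of its underside.
- jar1: a jar already packed in a cell of the carton: amber glass, 66 mm across, 105 mm high, its lid 11 mm below the rim. Loose. Origin: centre of its underside.
- jar2: a jar already packed in a cell of the carton: amber glass, 66 mm across, 105 mm high, its lid 11 mm below the rim. Loose. Origin: centre of its underside.
- jar3: a jar already packed in a cell of the carton: amber glass, 66 mm across, 105 mm high, its lid 11 mm below the rim. Loose. Origin: centre of its underside.
- jar4: a jar already packed in a cell of the carton: amber glass, 66 mm across, 105 mm high, its lid 11 mm below the rim. Loose. Origin: centre of its underside.
Mind the look-alikes: they are no part of the job. Leave any blue or pink look-alike of the part that bears plunger alone.

How it is judged (in metres and radians):
On the way, in this order (a step that is already met when the one before it is completed fails the run):
1. the bell's plunger is pressed down by the fingers (at least 5 mm) (value of joint plunger above 0.005 m and contact force between plunger and the fingers above 0.5 N).
2. the gripper points at the left-out jar from just above its lid, without contact, for 1.5 s (horizontal distance between the grasp point and stray_top below 0.025 m and z of the grasp point in the frame of stray_top between 0.005 and 0.085 m and value of joint plunger below 0.002 m), for 1.5 s.
3. the gripper points at the empty cell from just above its mouth, without contact, for 1.5 s (horizontal distance between the grasp point and gap_mouth below 0.025 m and z of the grasp point in the frame of gap_mouth between 0.005 and 0.085 m), for 1.5 s.
At the end, for the whole second after the job is handed in: The grasp point (between the fingers) is still over the empty cell, within 25 mm of its middle sideways and 5 to 85 mm above the rim (fingertips just above it); the bell's plunger is up again; every jar and bystander stands upright within 10 mm of where it started (all of step 3 and distance of each of jar0, jar1, jar2, jar3, jar4, stray, flask, tin, tape from where it was at the start of the episode below 0.01 m and angle between each of jar0, jar1, jar2, jar3, jar4, stray, flask, tin, tape's own z axis and vertical below 0.1 rad and value of joint plunger below 0.002 m); the robot touches nothing.
It fails at once if the robot touches the left-out jar (contact force between stray and the fingers above 0.5 N or contact force between stray and the arm above 0.5 N).
It fails at once if the robot touches the carton or a packed jar (contact force between any of carton, jar0, jar1, jar2, jar3, jar4 and the fingers above 0.5 N or contact force between any of carton, jar0, jar1, jar2, jar3, jar4 and the arm above 0.5 N).
It fails at once if the robot touches the bottle, the can or the tape roll (contact force between any of flask, tin, tape and the fingers above 0.5 N or contact force between any of flask, tin, tape and the arm above 0.5 N).
It fails at once if a jar or bystander is lifted or shoved (more than 15 mm) (distance of any of jar0, jar1, jar2, jar3, jar4, stray, flask, tin, tape from where it was at the start of the episode above 0.015 m).
It also fails if it takes over 56 s, if anything falls off the work surface, if the arm or the gripper's body presses on something with over 40 N, if the wrist force passes 120 N, or if a joint passes its speed limit or range.

ROBOT

A 6-joint arm with a two-finger parallel gripper is mounted at the origin on the work surface. World frame = base frame: x ahead of the robot, y to its left, z up, the work surface at z = 0. Lengths are in m, angles in degrees, forces in N, time in s.
With the tool pointing down it reaches from about 0.375 to 0.75 m from the base axis. Payload 9 kg.
Tool frame: the origin (TCP) lies where the fingers leave the gripper's body, on its centre line; the fingertips stand 73 mm ahead of it and the grasp point (between the pads) lies 54 mm ahead of it (robot.tip_reach is the distance from the TCP to the fingertips, in m); z points along the fingers, y is the direction in which the jaws open and shut (so a half turn about z gives the same grasp; the last joint's range is limited). The gripper opens to 85 mm and grips with 20 to 120 N. Pads are 22 mm wide; open, the fingers measure 114 mm over their backs; the gripper's body (76 mm by 85 mm) begins 54 mm behind the grasp point. The pads swing forward as they close: fully open they stand 13 mm farther back than shut.
Start: joints at [-12.473, 5.964, 5.575, 89.605, 0, 77.527], TCP at [0.6, 0, 0.304] pointing down, gripper open.
Joint ranges: [-171.21, 171.21], [-48.23, 106.86], [-62.78, 66.21], [-105.2, 120.99], [-86.42, 89.51], [-180, 180]. Speed limits (degrees/s): [127.2, 127.2, 147.25, 180, 180, 180].

INTERFACE

Orientations are given as [roll, pitch, yaw] about the fixed x, y, z axes, in that order (R = Rz(yaw) Ry(pitch) Rx(roll)).
In Python, from plant import robot gives the robot as it stands. Calls block until the motion is done:
- robot.move_pose(position, orientation): joint-space move of the TCP to a pose.
- robot.line_to(position, vel=0.15, rotation=None, guard=None): straight line of the TCP; rotation=None keeps the orientation; vel is the mean speed in m/s. With guard (N) it stops when the force on the tool has changed by that much, and returns True; else False.
- robot.goto_joints(angles): joint-space move.
- robot.set_gripper(opening): finger opening in m; the grip force is fixed at half the most; returns when the fingers have stopped.
- robot.pause(seconds).
- robot.ik(position, orientation): joint angles nearest the present ones, or None.
- robot.observe(): the state.
- robot.grab_frame(name): name is "scene" or "side" or "wrist"; returns the picture (384x512x3 uint8, blue, green, red); there is no depth.
- robot.get_calibration(name): a dict with "vertical_fov" (degrees; the focal length in pixels is half the picture's height over the tangent of half this angle, whatever the lens; pixels are square), "cx", "cy" (the principal point, pixels), "rvec" (rotation vector, rad) and "tvec" (3), from world to camera coordinates, as OpenCV has them. Camera axes: x right, y down, z forward; pixel columns grow to the right and rows downward; lengths in m; the calibration is good to about 2 mm. A picture is of the moment at which its call begins: read the wrist's pose just before it. get_calibration takes no time and is no camera call; for the wrist camera it gives the pose at the moment of the call.
A pose or a line that the arm cannot do raises robot.IKError and nothing moves.
- robot.job_done(): hands the job in, once; it reports no verdict.
The state is a dict: "time": time; "q": joint angles; "qvel": joint speeds; "joint_torque": joint torques, N m; "tool_pos": TCP position; "tcp_rot": TCP orientation; "ft_force": force on the tool from outside, world axes, zero at the start; "torque": the same for the moment, N m; "gripper_width": finger opening in m.
Only numpy, scipy, OpenCV 4.12 (cv2) and the standard library are available. Lean on these libraries where they do the work, as an engineer would, in place of code of your own. Each camera call takes 0.05 s, during which the arm holds its last target.

## Working session

There is one attempt and no reset: what is moved stays moved. The work goes in short steps, each a Python script; the robot and the scene stay as the last script left them, time stands still between calls to the robot, and variables do not carry over. Pictures are saved under pics/ and viewed, and the job is handed in when it is done.

```bash
mkdir -p pics; ls
cat > h.py <<'E'
from plant import robot
import numpy as np, cv2
def cal(n):
    c=robot.get_calibration(n); f=192/np.tan(np.radians(c["vertical_fov"])/2)
    K=np.array([[f,0,c["cx"]],[0,f,c["cy"]],[0,0,1.]])
    R=cv2.Rodrigues(np.array(c["rvec"],float))[0]; return K,R,np.array(c["tvec"],float).ravel(),c
def ray(C,uv,z):
    K,R,t,c=C; d=R.T@np.linalg.solve(K,[uv[0],uv[1],1.]); o=-R.T@t
    return o+d*(z-o[2])/d[2]
def proj(C,p):
    K,R,t,c=C; q=K@(R@np.asarray(p,float)+t); return q[:2]/q[2]
E
python3 - <<'E'
from h import *
for n in ["scene","side","wrist"]:
    C=cal(n); im=robot.grab_frame(n); cv2.imwrite(f"pics/{n}0.png",im); print(n,C[3], -C[1].T@C[2])
o=robot.observe(); print(o["time"],o["tool_pos"],o["tcp_rot"],o["gripper_width"])
E
```

```text
pics
scene {'vertical_fov': 51.46698016878576, 'cx': 252.2273837788212, 'cy': 186.55329776060273, 'rvec': array([ 1.34434541,  2.4740058 , -0.66691954]), 'tvec': array([ 0.25684403, -0.26695747,  1.25825867])} [0.86298772 0.25490079 0.9543206 ]
side {'vertical_fov': 45.17128933257111, 'cx': 254.15221755498771, 'cy': 198.55814391680332, 'rvec': array([ 2.20608767, -0.14826757,  0.09821477]), 'tvec': array([-0.42148058,  0.11288022,  1.23135491])} [ 0.27202836 -0.96997794  0.83172478]
wrist {'vertical_fov': 59.0093492249199, 'cx': 259.89136094064173, 'cy': 195.32349987467714, 'rvec': array([-2.80918833e+00, -7.00001429e-05,  3.72044042e-03]), 'tvec': array([-0.59889977, -0.04175195,  0.38112753])} [0.59989658 0.084671   0.37234026]
0.15 [5.99835497e-01 5.73601529e-05 3.03315202e-01] [-1.79946365e+02 -1.25243774e-02  8.99975054e+01] 0.08550205005814634
```

View pics/scene0.png

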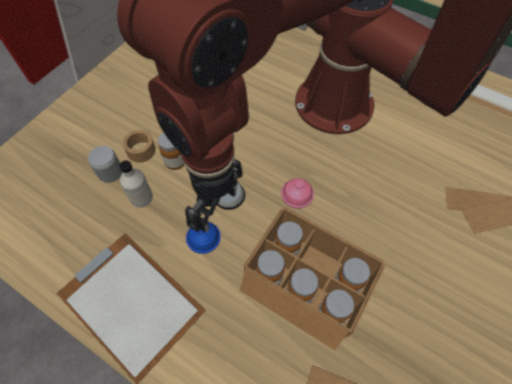

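View pics/side0.png

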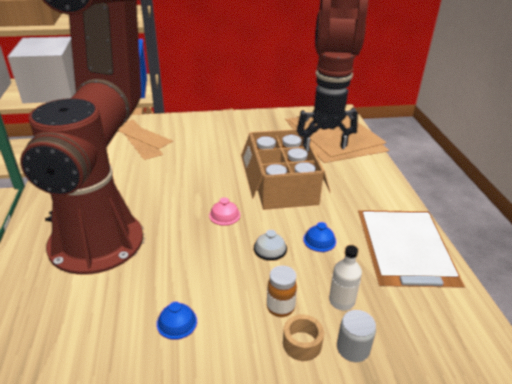

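View pics/wrist0.png

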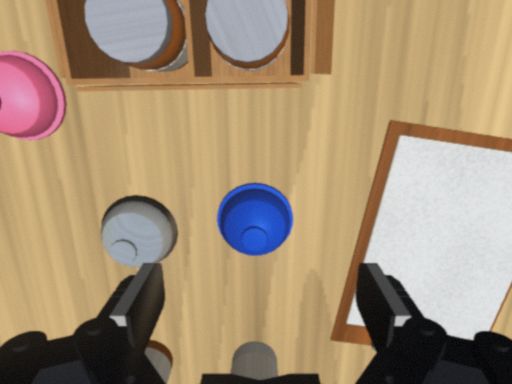

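The scene view shows the carton with five lids at about (290,233), (271,263), (304,283), (340,303) and (356,271). The empty cell is near (322,260). In the side view the steel bell is at (270,245), its plunger at about (270,233). The left-out jar's lid is at (283,274), with the flask to its right and the tape and tin in front. The blue and pink bells are decoys. I'll measure the pixels next.

Run:
```python
import cv2,numpy as np
s=cv2.imread("pics/side0.png"); w=cv2.imread("pics/wrist0.png"); c=cv2.imread("pics/scene0.png")
def crop(im,x,y,W,H,k): return cv2.resize(im[y:y+H,x:x+W],None,fx=k,fy=k,interpolation=cv2.INTER_CUBIC)
cv2.imwrite("pics/c1.png",crop(s,235,220,100,75,8))
cv2.imwrite("pics/c2.png",crop(c,230,200,160,120,5))
cv2.imwrite("pics/c3.png",crop(w,90,180,100,75,8))
cv2.imwrite("pics/c4.png",crop(s,235,120,100,75,8))
```

```text
(no output)
```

View pics/c1.png

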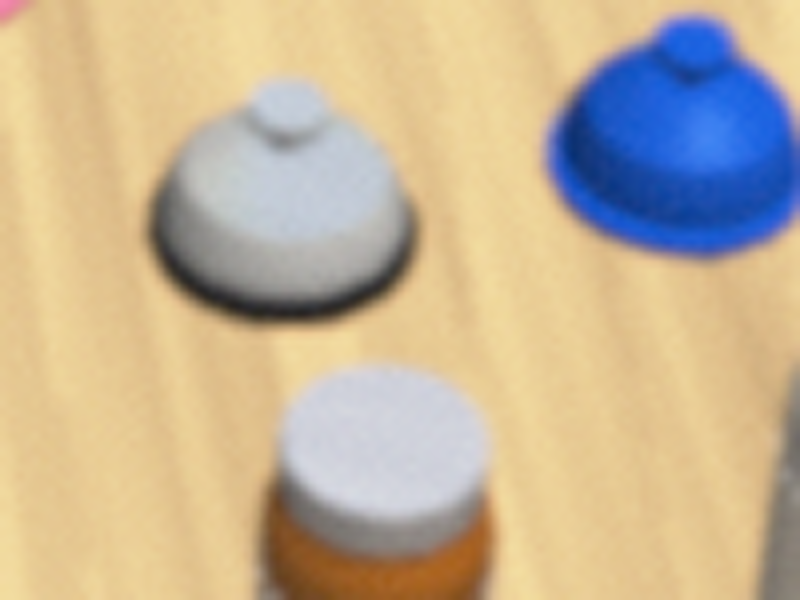

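View pics/c2.png

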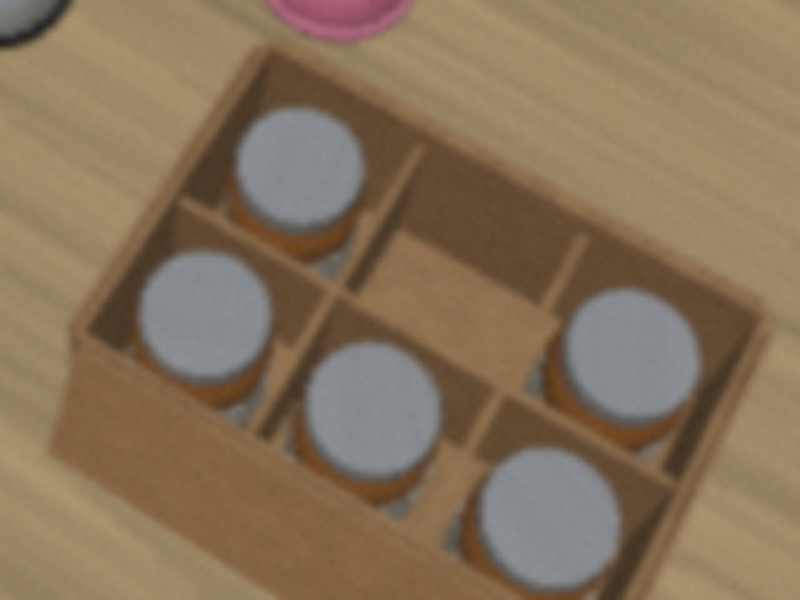

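View pics/c3.png

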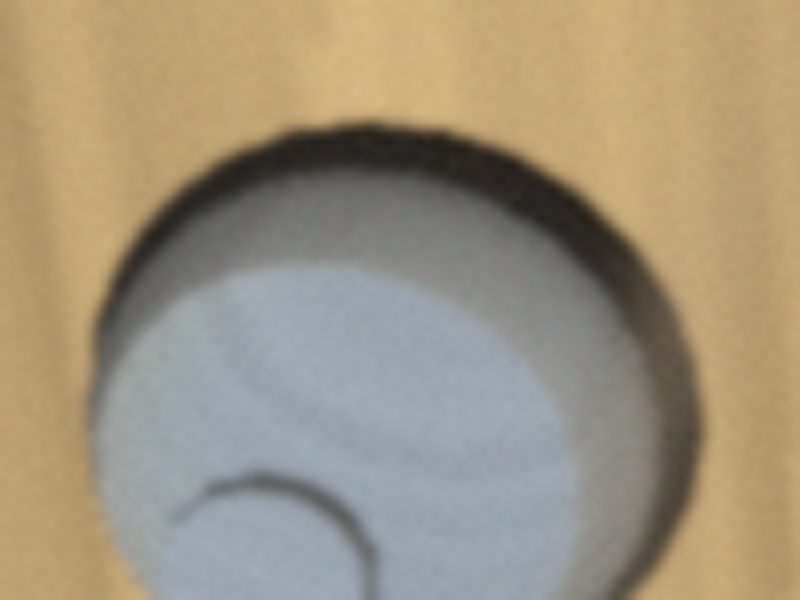

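View pics/c4.png

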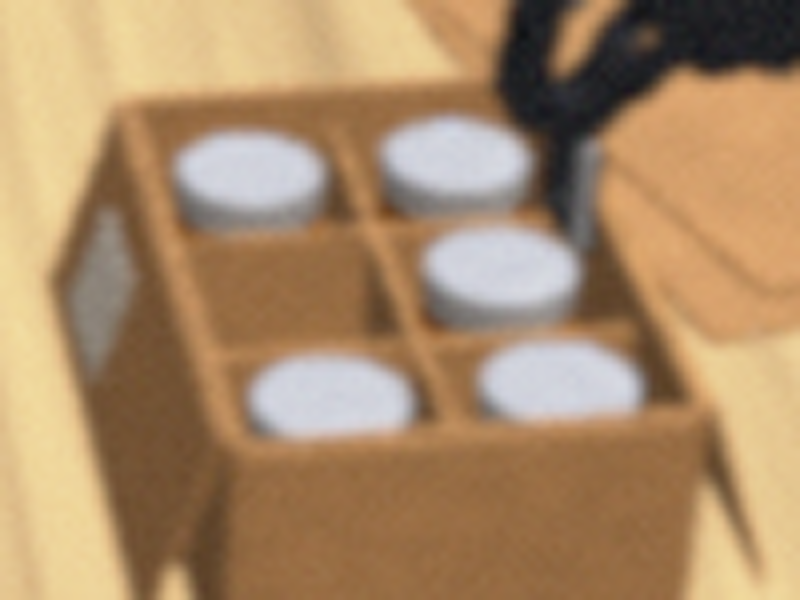

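Run:
```python
from h import *
S=cal("side");C=cal("scene");W=cal("wrist")
def up(x,y,ox,oy,k): return np.array([(x+.5)/k-.5+ox,(y+.5)/k-.5+oy])
P=lambda v:print(np.round(v,4))
print("plunger side/wrist"); P(ray(S,up(290,100,235,220,8),.057))
# wrist: plunger ellipse by circle from arc
arc=np.float32([[172,522],[210,488],[262,473],[320,495],[360,540],[375,590]])
A=np.c_[2*arc,np.ones(6)]; s=np.linalg.lstsq(A,(arc**2).sum(1),rcond=None)[0]; print("r",np.sqrt(s[2]+s[0]**2+s[1]**2)/8)
P(ray(W,up(s[0],s[1],90,180,8),.053))
print("base wrist/side");
P(ray(S,up(283,215,235,220,8),.0))
print("stray side"); P(ray(S,up(384,442,235,220,8),.105))
def lids(im,cam,z,lo=150):
    hsv=cv2.cvtColor(im,cv2.COLOR_BGR2HSV); m=((hsv[...,1]<55)&(hsv[...,2]>lo)).astype(np.uint8)
    for c in cv2.findContours(m,cv2.RETR_EXTERNAL,cv2.CHAIN_APPROX_NONE)[0]:
        if 150<cv2.contourArea(c)<1500:
            e=cv2.fitEllipse(c); print(np.round(e[0],1),np.round(e[1],1),np.round(ray(cam,e[0],z)[:2],4))
im=cv2.imread("pics/scene0.png"); print("scene lids")
lids(im,C,.109,115)
im=cv2.imread("pics/side0.png"); print("side"); lids(im,S,.109,190)
print("cell corners scene")
q=[ray(C,up(x,y,230,200,5),.12)[:2] for x,y in [(420,150),(587,238),(508,393),(338,292)]]
P(q);P(np.mean(q,0))
print("cell corners side")
q=[ray(S,up(x,y,235,120,8),.12)[:2] for x,y in [(180,232),(378,222),(422,343),(216,357)]]
P(q);P(np.mean(q,0))
print("outer scene"); P([ray(C,up(x,y,230,200,5),.12)[:2] for x,y in [(265,45),(765,305),(75,330)]])
print("flask/tin/tape side"); P(ray(S,(346,300),0));P(ray(S,(351,250),.165));P(ray(S,(357,326),.085));P(ray(S,(303,330),.048))
```

```text
plunger side/wrist
[ 0.4556 -0.0868  0.057 ]
r 13.99174774259939
[ 0.4532 -0.0904  0.053 ]
base wrist/side
[ 0.4569 -0.079   0.    ]
stray side
[ 0.4453 -0.2841  0.105 ]
scene lids
[339.8 303. ] [24.9 28.1] [0.5888 0.2948]
[304.3 281.2] [24.6 26.1] [0.5886 0.2098]
[356.3 270.2] [23.3 26.6] [0.5053 0.2932]
[270.6 262.3] [23.9 24.8] [0.592  0.1265]
[ 92.8 263.9] [ 8.9 59.1] [ 0.8085 -0.2007]
[289.6 232.7] [22.  23.8] [0.5078 0.1259]
[133.  186.7] [20.1 35.9] [ 0.6112 -0.2584]
[100.  156.6] [21.  25.9] [ 0.5895 -0.3894]
[492.7  96.9] [13.4 51.8] [-0.1623  0.3971]
side
[359.1 322.2] [23.8 33.3] [ 0.5678 -0.4308]
[282.8 274.4] [18.3 25.8] [ 0.4452 -0.2866]
[351. 271.] [18.2 22.5] [ 0.5947 -0.2956]
[271.7 240.7] [18.8 22.3] [ 0.4402 -0.1767]
[40.5 46.6] [17.6 63.7] [-0.3881  1.2729]
cell corners scene
[[0.4761 0.1696]
 [0.4733 0.2524]
 [0.5552 0.2553]
 [0.5554 0.1719]]
[0.515  0.2123]
cell corners side
[[0.4655 0.2278]
 [0.5416 0.2266]
 [0.541  0.1397]
 [0.4653 0.139 ]]
[0.5034 0.1833]
outer scene
[[0.4685 0.0829]
 [0.4591 0.3314]
 [0.6326 0.0847]]
flask/tin/tape side
[ 0.6026 -0.2834  0.    ]
[ 0.5889 -0.288   0.165 ]
[ 0.5704 -0.4212  0.085 ]
[ 0.4709 -0.3893  0.048 ]
```

The side and scene views disagree on the empty cell by 3 cm in y. I'll check all cameras against known points and shared objects.

Run:
```python
from h import *
S=cal("side");C=cal("scene");W=cal("wrist")
P=lambda *v:print(*[np.round(x,3) for x in v])
def cent(im,lo,hi):
    hsv=cv2.cvtColor(im,cv2.COLOR_BGR2HSV); m=cv2.inRange(hsv,lo,hi)
    for c in cv2.findContours(m,cv2.RETR_EXTERNAL,cv2.CHAIN_APPROX_NONE)[0]:
        if cv2.contourArea(c)>200:
            yield c
for nm,lo,hi in [("blue",(105,150,60),(130,255,255)),("pink",(150,80,100),(179,255,255))]:
  for n,cam in zip(["side","scene","wrist"],[S,C,W]):
    for c in cent(cv2.imread(f"pics/{n}0.png"),lo,hi):
        x,y,w,h=cv2.boundingRect(c); (u,v),r=cv2.minEnclosingCircle(c)
        if w<100: print(nm,n,(x,y,w,h), "top z57",ray(cam,(x+w/2,y+3),.057).round(3)[:2],"bottom z0",ray(cam,(x+w/2,y+h),0).round(3)[:2])
# base footprint, fingertip
print("base origin side/scene",proj(S,(0,0,0)),proj(C,(0,0,0)))
for d in (-.05,.05): print("tips",proj(S,(.6+d,0,.24)),proj(C,(.6+d,0,.24)), proj(W,(.6+d,0,.24)))
print("wrist rim end",ray(W,(80,82),.12),ray(W,(300,78),.12),ray(W,(80,82),.0))
im=cv2.imread("pics/side0.png")
for p in [(.5078,.126,.109),(.5888,.2948,.109),(.5053,.2932,.109),(.592,.1265,.109),(.5886,.2098,.109),(.5065,.2098,.12)]:
    cv2.circle(im,tuple(int(round(a)) for a in proj(S,p)),2,(0,0,255),-1)
cv2.imwrite("pics/chk.png",cv2.resize(im[80:330,150:400],None,fx=2.4,fy=2.4))
```

```text
blue side (158, 302, 38, 37) top z57 [ 0.215 -0.297] bottom z0 [ 0.21  -0.342]
blue side (304, 223, 31, 28) top z57 [ 0.586 -0.079] bottom z0 [ 0.583 -0.113]
blue scene (187, 223, 33, 30) top z57 [ 0.586 -0.069] bottom z0 [ 0.628 -0.045]
blue wrist (218, 184, 74, 71) top z57 [ 0.594 -0.016] bottom z0 [ 0.593 -0.122]
pink side (209, 198, 31, 27) top z57 [0.35 0.06] bottom z0 [0.345 0.024]
pink scene (281, 178, 33, 30) top z57 [0.348 0.061] bottom z0 [0.388 0.091]
pink wrist (0, 51, 66, 89) top z57 [0.404 0.104] bottom z0 [0.349 0.02 ]
base origin side/scene [ 96.15922336 240.87156306] [333.54130724 102.03757281]
tips [304.80802276 151.08010978] [231.43582164 192.23052864] [149.92462029 276.93137287]
tips [343.34104889 148.77208435] [202.41231565 229.7344455 ] [371.94455413 277.15283005]
wrist rim end [0.47220221 0.08216318 0.12      ] [0.62750968 0.08477467 0.12      ] [0.41149123 0.08097352 0.        ]
```

View pics/chk.png

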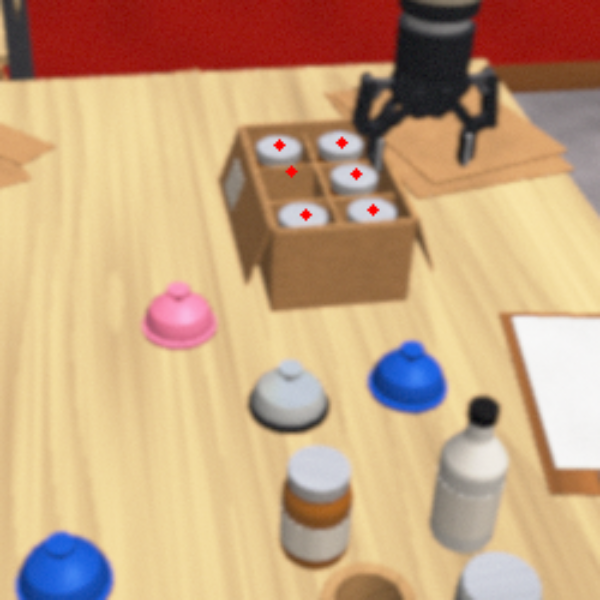

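Points taken from the scene view project onto the lids in the side view, so my hand-read side corners were the error. Gap ≈ (0.507, 0.2105), plunger ≈ (0.4545, −0.089), stray lid ≈ (0.445, −0.285). The next step is to close the gripper and go above the bell.

```bash
python3 - <<'E'
from h import *
robot.set_gripper(0.0)
robot.move_pose([.4545,-.089,.22],[180,0,90])
o=robot.observe(); print(o["time"],o["tool_pos"],o["tcp_rot"],o["gripper_width"],robot.tip_reach,o["ft_force"])
W=cal("wrist")
for n in ["scene","side","wrist"]: cv2.imwrite(f"pics/{n}1.png",robot.grab_frame(n))
tip=np.array(o["tool_pos"])+[0,0,-robot.tip_reach]
print(proj(W,tip),proj(W,[.4545,-.089,.057]))
print(proj(cal("side"),tip),proj(cal("side"),[.4545,-.089,.057]))
E
python3 -c "
import cv2
s=cv2.imread('pics/side1.png');cv2.imwrite('pics/s1c.png',cv2.resize(s[150:300,200:400],None,fx=4,fy=4))"
```

```text
1.7 [ 0.45527137 -0.08910144  0.22096236] [1.79902937e+02 3.32015001e-02 8.99811318e+01] -0.000301039899624058 0.0726 [ 0.26151804 -0.1105738   0.97227857]
[260.06077306 266.0159542 ] [258.91096139 200.36587878]
[272.26857431 204.31600939] [270.52233424 232.65921963]
```

View pics/wrist1.png

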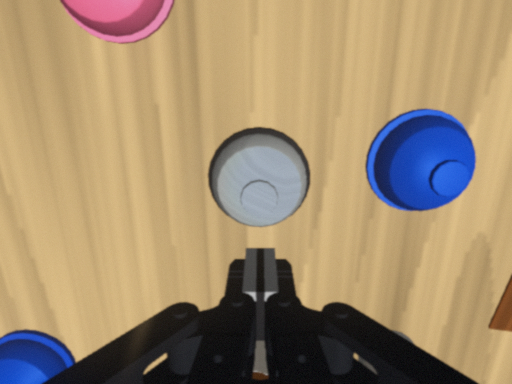

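View pics/s1c.png

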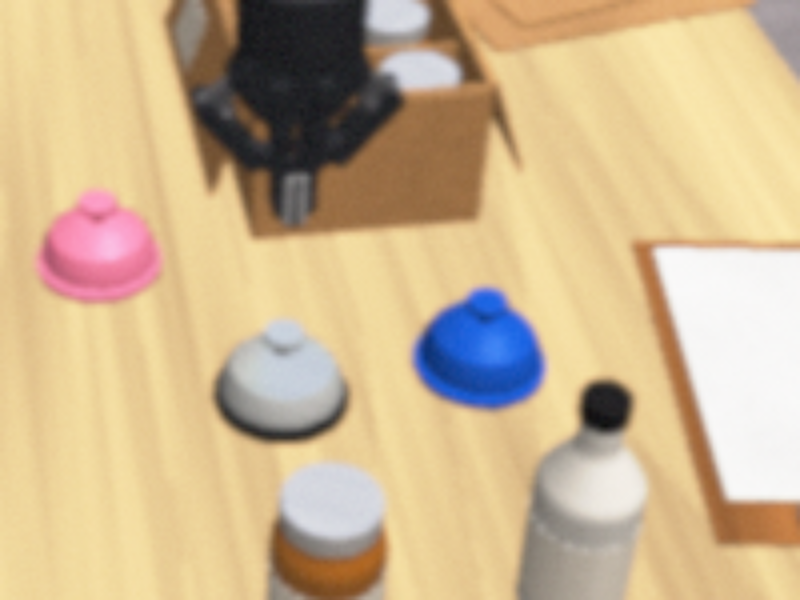

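View pics/scene1.png

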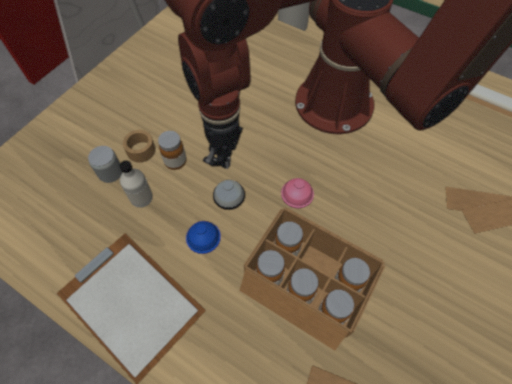

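The wrist view shows the plunger centre at about (260,195), against 200 expected, so y ≈ −0.086. The scene view now shows the plunger at about (229,187) and the stray lid at about (170,138). I'll cross-check both.

Run:
```python
from h import *
S=cal("side");C=cal("scene");W=cal("wrist")
print(ray(W,(259.5,195.5),.057),ray(C,(229,186),.057))
c=cv2.imread("pics/scene1.png")
hsv=cv2.cvtColor(c,cv2.COLOR_BGR2HSV)
print(ray(C,(170,138),.105))
cv2.imwrite("pics/s2.png",cv2.resize(c[120:220,140:270],None,fx=6,fy=6,interpolation=cv2.INTER_CUBIC))
```

```text
[ 0.45529822 -0.08499277  0.057     ] [ 0.45790792 -0.08118167  0.057     ]
[ 0.44340766 -0.27848482  0.105     ]
```

View pics/s2.png

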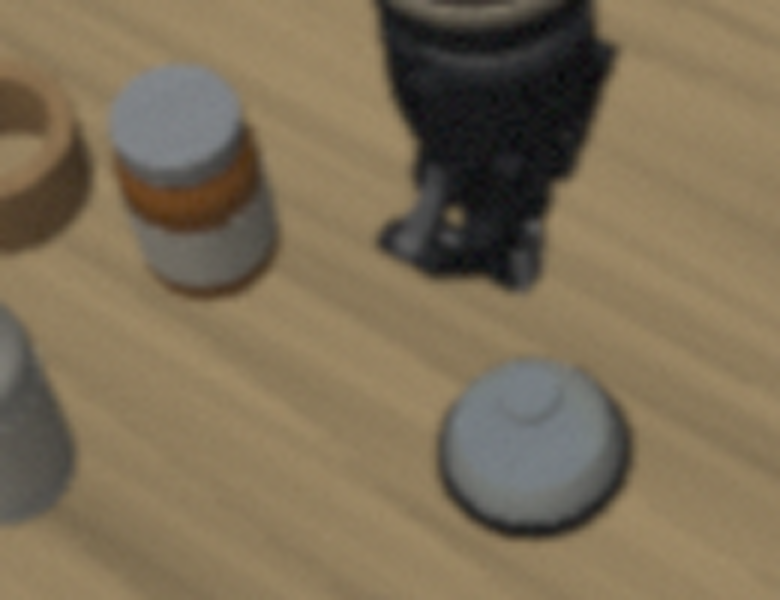

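Four estimates agree within a few mm. I'll use plunger (0.456, −0.085) and stray (0.445, −0.282).

```bash
python3 - <<'E'
from h import *
tr=robot.tip_reach
robot.line_to([.456,-.085,.057+tr+.008],vel=.1)
f0=robot.observe()["ft_force"]
hit=robot.line_to([.456,-.085,.057+tr-.0085],vel=.015,guard=9)
o=robot.observe(); print(hit,o["time"],o["tool_pos"],"tip",o["tool_pos"][2]-tr,o["ft_force"],f0)
cv2.imwrite("pics/side2.png",robot.grab_frame("side"))
E
python3 -c "
import cv2
s=cv2.imread('pics/side2.png');cv2.imwrite('pics/s3c.png',cv2.resize(s[180:280,220:350],None,fx=6,fy=6))"
```

```text
True 3.7833 [ 0.45601714 -0.08500023  0.12261645] tip 0.050016449509833166 [-1.54034109  0.6532167   6.07429099] [ 0.2013337  -0.48905645  0.58218012]
```

View pics/s3c.png

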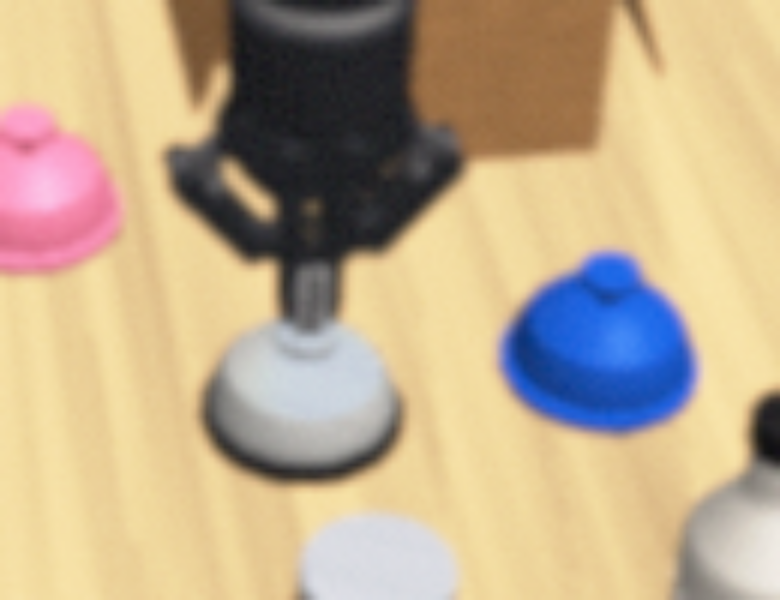

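The fingertips are centred on the plunger and it is fully down: tip at z = 0.050, a 7 mm press, about 6 N. I'll release it, lift, and move over the stray jar.

Run:
```python
from h import *
tr=robot.tip_reach
robot.pause(.3)
robot.line_to([.456,-.085,.26],vel=.1)
robot.line_to([.445,-.282,.26],vel=.15)
cv2.imwrite("pics/scene3.png",robot.grab_frame("scene"))
robot.line_to([.445,-.282,.105+.026+tr],vel=.08)
robot.pause(.3)
o=robot.observe(); print(o["time"],o["tool_pos"],o["ft_force"])
for n in ["scene","side"]: cv2.imwrite(f"pics/{n}4.png",robot.grab_frame(n))
tip=np.array(o["tool_pos"])-[0,0,tr]
for n in ["scene","side"]: print(n,proj(cal(n),tip),proj(cal(n),tip-[0,0,.026]))
a=cv2.imread("pics/scene4.png")[90:220,110:270];b=cv2.imread("pics/side4.png")[200:330,220:380]
cv2.imwrite("pics/p4.png",cv2.resize(np.hstack([a,b]),None,fx=2.5,fy=2.5,interpolation=cv2.INTER_CUBIC))
```

```text
8.3333 [ 0.44513091 -0.28213684  0.20396792] [0.75032415 1.13544956 0.80375195]
scene [166.65902078 131.66548132] [168.48870002 137.75250854]
side [282.96038989 265.46479956] [282.30882645 274.06148525]
```

View pics/p4.png

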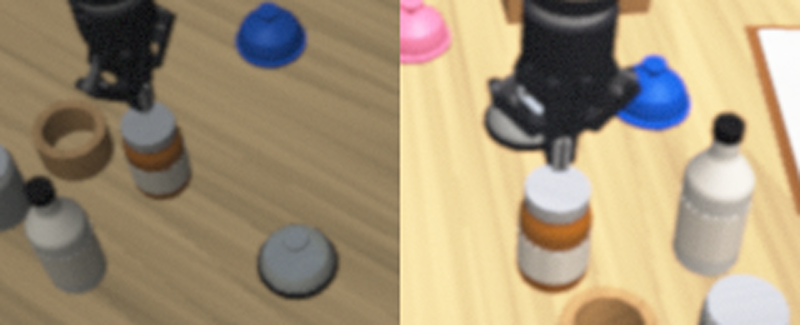

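The fingertips are just over the lid. The point straight below them projects to (168,138) in scene and (282,274) in side, within about 2 px of the lid centre, and the plunger is up. I'll hold here, then go to the empty cell.

Run:
```python
from h import *
tr=robot.tip_reach
robot.pause(2.1)
robot.line_to([.445,-.282,.30],vel=.12)
robot.move_pose([.507,.2105,.30],[180,0,90])
robot.line_to([.507,.2105,.12+.026+tr],vel=.08)
robot.pause(.3)
o=robot.observe(); print(o["time"],o["tool_pos"],o["ft_force"])
for n in ["scene","side","wrist"]: cv2.imwrite(f"pics/{n}5.png",robot.grab_frame(n))
tip=np.array(o["tool_pos"])-[0,0,tr]
for n in ["scene","side"]: print(n,proj(cal(n),tip),proj(cal(n),tip-[0,0,.026]))
a=cv2.imread("pics/scene5.png")[190:340,230:390];b=cv2.imread("pics/side5.png")[80:230,210:370]
cv2.circle(a,tuple(int(round(x)) for x in proj(cal("scene"),tip-[0,0,.026])-[230,190]),1,(0,0,255),-1)
cv2.circle(b,tuple(int(round(x)) for x in proj(cal("side"),tip-[0,0,.026])-[210,80]),1,(0,0,255),-1)
cv2.imwrite("pics/p5.png",cv2.resize(np.hstack([a,b]),None,fx=2.5,fy=2.5,interpolation=cv2.INTER_CUBIC))
```

```text
14.7583 [0.50712275 0.21051468 0.21883597] [-0.05972034 -0.11913207  0.6548084 ]
scene [325.01271791 245.16568722] [323.17144925 249.56213233]
side [271.93578636 143.04785307] [271.58983613 150.59917255]
```

View pics/p5.png

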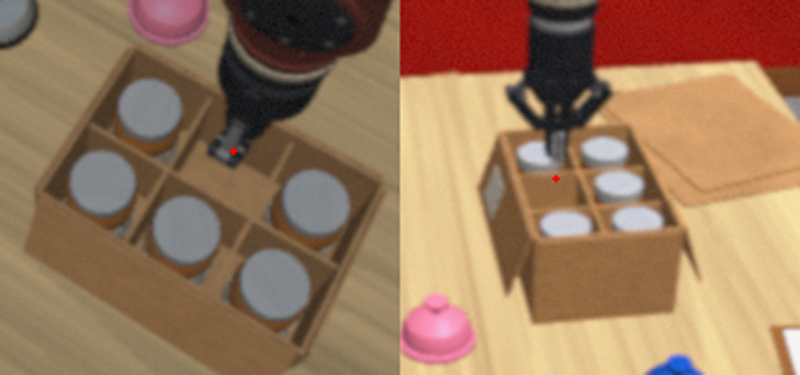

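View pics/scene5.png

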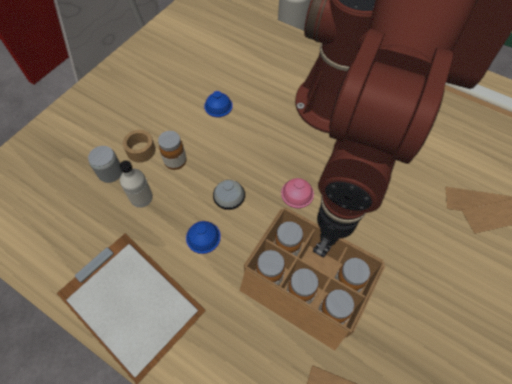

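View pics/side5.png

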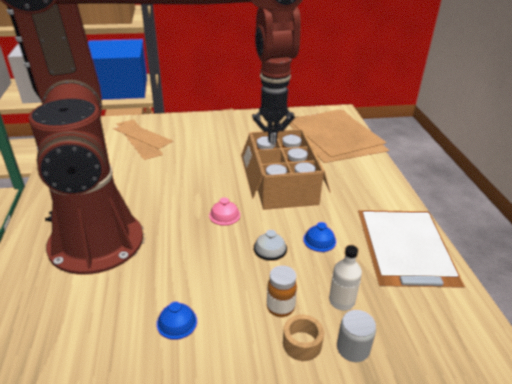

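The fingertips sit over the empty middle cell in both views, and everything else stands unmoved. The cell-corner estimate (x 0.515) and the lid/rim estimate (x 0.507) differ by 8 mm. I'll shift 3 mm to sit between them, hold, and hand in.

Run:
```python
from h import *
robot.line_to([.510,.211,.12+.026+robot.tip_reach],vel=.03)
robot.pause(2.3)
a=robot.grab_frame("side"); b=cv2.imread("pics/side1.png")
d=cv2.absdiff(a,b).max(2)[225:384,150:400]; print("lower-table change px",(cv2.blur(d,(3,3))>40).sum())
o=robot.observe(); print(o["time"],o["tool_pos"],o["ft_force"],np.abs(o["qvel"]).max())
robot.job_done();
```

```text
lower-table change px 0
17.5083 [0.51000062 0.21100975 0.21857988] [-0.12270717 -0.18713341  0.41948721] 0.12310327034831486
the job is handed in; nothing more can be done
```

The job is done and handed in at 17.5 s of the 56 s allowed; `robot.job_done()` reports no verdict.

- **Bell:** I pressed the steel bell's plunger with the closed fingertips. They stopped at z = 0.050 m, a 7 mm press, with about 6 N on the tool. I then let it go, and the later pictures show it back up.
- **Left-out jar:** I held the fingertips about 26 mm above the middle of its lid for over 2 s. The point below them was within about 2 px of the lid centre in both views.
- **Empty cell:** I held the fingertips about 26 mm above the rim of the empty middle cell (the side nearer the robot) for over 2 s and finished there.

**Last checks:**
- The tool force was about 0.5 N, which is at its resting level.
- The side view showed no change around the jar, the bottle, the bell and most of the can and tape roll, compared with the picture taken before the press. That comparison did not cover the carton; its five jars looked unmoved in the pictures over the cell.

**Disagreements:**
- My estimates of the cell's middle differed by 8 mm in x: 0.507 m from the lids and rim, 0.515 m from the cell corners. I pointed at 0.510 m, well inside the 25 mm limit.
- An early hand-read of the cell corners in the side view was about 3 cm off. I rejected it because the scene-view positions projected correctly onto the lids in the side view.

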